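# Sort sealed board boxes by weight at the inspection bench

## Task

The four sealed black board boxes look alike, but some hold a packed circuit board and the others are empty: with the seals left on, feel by their weight as you lift them which is which, and lay every full box in the blue tray and every empty one in the grey tray. Keep them lid up, set them down gently without dropping them, and leave each lying flat on the tray's floor. Leave the scanner, the loose circuit board and the brush where they are.

Things in the scene. Friction and masses are not known exactly. Their poses are not given: they have to be found in the camera images.
- box_1_mid (a point): One of four like sealed boxes: matt black, 120 mm long (its x), 56 wide (its y), 42 high (z up), blank white label and yellow seal on the lid. Point: its centre, 21 mm above its underside. Full or empty cannot be seen and changes each time: empty 0.11 to 0.14 kg, full 0.37 to 0.50 kg, load in the middle. Stands lid up on the bench, over 25 mm free beside its long sides.
- box_2_mid (a point): Another such box (see box_1): the same size, look and point.
- box_3_mid (a point): Another such box (see box_1): the same size, look and point.
- box_4_mid (a point): Another such box (see box_1): the same size, look and point.
- tray_blue: Blue shallow tray, for full boxes: 184 (its x) by 216 mm (its y) outside, inside 174 by 206; floor 4 mm thick, rim 18 mm high with a 6 mm flange outside. Takes two boxes side by side, long sides along its x, centres about 90 mm apart. Origin: centre of its underside, on the bench. Fixed; left or right of the boxes, turned up to 0.2 rad.
- tray_grey: Grey shallow tray, for empty boxes: 184 (its x) by 216 mm (its y) outside, inside 174 by 206; floor 4 mm thick, rim 18 mm high with a 6 mm flange outside. Takes two boxes side by side, long sides along its x, centres about 90 mm apart. Origin: centre of its underside, on the bench. Fixed; left or right of the boxes, turned up to 0.2 rad.
- scanner: Bystander: black cordless hand scanner lying on its side, about 110 by 155 mm, 48 mm high, beyond the boxes. Origin: below the middle of its head, at bench level. Leave alone. Loose.
- loose_board: Bystander: blue circuit board lying flat, 130 by 95 mm, about 12 mm high with its parts, beyond the boxes. Origin: centre of its underside. Leave alone. Loose.
- box_1: The same box as box_1_mid, with its origin at the centre of its underside.
- box_2: The same box as box_2_mid, with its origin at the centre of its underside.
- box_3: The same box as box_3_mid, with its origin at the centre of its underside.
- box_4: The same box as box_4_mid, with its origin at the centre of its underside.
- brush: Bystander: small anti-static brush with a black handle and a pale head, lying flat, 160 mm long, loose, beyond the boxes to the right. Origin: near the middle of its length, at bench level. Leave alone.
Things that resemble listed ones, but are neither listed nor needed, are in the scene too. What is shaped like the box_3 but green is not meant.

How it is judged (in metres and radians):
At the end, for the whole second after the job is handed in: Full boxes (tray bears over 2.4 N) in the blue tray, empty ones (0.5 to 2.4 N) in the grey; each flat on the tray floor (centre 20 to 29 mm above the tray's underside, within 60 mm in x and 76 mm in y of its centre, tilt under 0.1 rad) and at rest (under 0.02 m/s) (((x of box_1_mid in the frame of tray_blue between -0.06 and 0.06 m and y of box_1_mid in the frame of tray_blue between -0.076 and 0.076 m and z of box_1_mid in the frame of tray_blue between 0.02 and 0.029 m and contact force between box_1 and tray_blue above 2.4 N) or (x of box_1_mid in the frame of tray_grey between -0.06 and 0.06 m and y of box_1_mid in the frame of tray_grey between -0.076 and 0.076 m and z of box_1_mid in the frame of tray_grey between 0.02 and 0.029 m and contact force between box_1 and tray_grey between 0.5 and 2.4 N)) and angle between each of box_1_mid, box_2_mid, box_3_mid, box_4_mid's own z axis and vertical below 0.1 rad and linear speed of each of box_1, box_2, box_3, box_4 below 0.02 m/s and ((x of box_2_mid in the frame of tray_blue between -0.06 and 0.06 m and y of box_2_mid in the frame of tray_blue between -0.076 and 0.076 m and z of box_2_mid in the frame of tray_blue between 0.02 and 0.029 m and contact force between box_2 and tray_blue above 2.4 N) or (x of box_2_mid in the frame of tray_grey between -0.06 and 0.06 m and y of box_2_mid in the frame of tray_grey between -0.076 and 0.076 m and z of box_2_mid in the frame of tray_grey between 0.02 and 0.029 m and contact force between box_2 and tray_grey between 0.5 and 2.4 N)) and ((x of box_3_mid in the frame of tray_blue between -0.06 and 0.06 m and y of box_3_mid in the frame of tray_blue between -0.076 and 0.076 m and z of box_3_mid in the frame of tray_blue between 0.02 and 0.029 m and contact force between box_3 and tray_blue above 2.4 N) or (x of box_3_mid in the frame of tray_grey between -0.06 and 0.06 m and y of box_3_mid in the frame of tray_grey between -0.076 and 0.076 m and z of box_3_mid in the frame of tray_grey between 0.02 and 0.029 m and contact force between box_3 and tray_grey between 0.5 and 2.4 N)) and ((x of box_4_mid in the frame of tray_blue between -0.06 and 0.06 m and y of box_4_mid in the frame of tray_blue between -0.076 and 0.076 m and z of box_4_mid in the frame of tray_blue between 0.02 and 0.029 m and contact force between box_4 and tray_blue above 2.4 N) or (x of box_4_mid in the frame of tray_grey between -0.06 and 0.06 m and y of box_4_mid in the frame of tray_grey between -0.076 and 0.076 m and z of box_4_mid in the frame of tray_grey between 0.02 and 0.029 m and contact force between box_4 and tray_grey between 0.5 and 2.4 N))); the robot touches nothing.
It fails at once if the scanner, the loose circuit board or the brush is moved more than 20 mm (distance of any of scanner, loose_board, brush from where it was at the start of the episode above 0.02 m).
It fails at once if a box is tipped by more than 0.5 rad (angle between any of box_1_mid, box_2_mid, box_3_mid, box_4_mid's own z axis and vertical above 0.5 rad).
It fails at once if a box is dropped: out of the fingers and faster than 0.6 m/s (a fall of about 18 mm) ((contact force between box_1 and the fingers below 0.05 N and linear speed of box_1 above 0.6 m/s) or (contact force between box_2 and the fingers below 0.05 N and linear speed of box_2 above 0.6 m/s) or (contact force between box_3 and the fingers below 0.05 N and linear speed of box_3 above 0.6 m/s) or (contact force between box_4 and the fingers below 0.05 N and linear speed of box_4 above 0.6 m/s)).
It also fails if it takes over 72 s, if anything falls off the work surface, if the arm or the gripper's body presses on something with over 40 N, if the wrist force passes 120 N, or if a joint passes its speed limit or range.

## Robot

A 6-joint arm with a two-finger parallel gripper is mounted at the origin on the work surface. World frame = base frame: x ahead of the robot, y to its left, z up, the work surface at z = 0. Lengths are in mm, angles in degrees, forces in N, time in s.
With the tool pointing down it reaches from about 350 to 850 mm from the base axis. Payload 8.1 kg.
Tool frame: the origin (TCP) lies at the very end of the fingers, on their centre line; the grasp point (between the pads) lies 19 mm behind it; z points along the fingers, y is the direction in which the jaws open and shut (so a half turn about z gives the same grasp; the last joint's range is limited). The gripper opens to 85 mm and grips with 20 to 120 N. Pads are 22 mm wide; open, the fingers measure 114 mm over their backs; the gripper's body (76 mm by 85 mm) begins 54 mm behind the grasp point. The pads swing forward as they close: fully open they stand 13 mm farther back than shut.
Start: joints at [72.17, 7.471, 85.268, -0, 87.261, -4.893], TCP at [134.309, 584.779, 231.292] pointing down, gripper open.
Joint ranges: [-169.43, 169.43], [-51.17, 129.36], [1.28, 143.12], [-76.62, 256.62], [0, 156.53], [-152.29, 152.29]. Speed limits (degrees/s): [136.94, 136.94, 159.86, 180, 180, 180].

## Interface

Orientations are given as [roll, pitch, yaw] about the fixed x, y, z axes, in that order (R = Rz(yaw) Ry(pitch) Rx(roll)).
In Python, from bench import r gives the robot as it stands.
- The arm moves only by the shell command python3 -m jog 'ROWS' [OPENING] [FORCE]. ROWS is JSON, a list of rows, each a list of 6 numbers: the shift along the tool's x, y, z normalised to -1 to 1, where 1 is 0.25 m, then the turn, a rotation vector about the tool's x, y, z normalised to -1 to 1, where 1 is pi rad. In form: [[x, y, z, ax, ay, az], ...]. A call has 1 to 10 rows; each row is the pose to reach, as a shift and turn from the pose commanded when the call began, along the tool's axes at that moment, turning the shorter way round; what a row does not reach only later rows make up. A row lasts 1/10 s, in which the tool goes at most 50 mm and 8.59 degrees, less where a joint would pass 70% of its speed; a pose out of reach is approached as far as the arm can. A call with a number of a shift or a turn outside -1 to 1 is refused whole. A call with a gripper value outside its range is refused whole. OPENING is the opening, from 0 (shut) to 1 (fully open), set as the call begins (- or left out, the last holds). The fingers move at their own pace and stop on an object; FORCE is the grip in N (left out, the last holds). Time passes only in rows, so rows that repeat a pose let the fingers close. It gives the time, the measured TCP pose, the force and the opening at its end, in the units of the state.
- r.sense(): the state, without advancing time (a new reading comes with each control period).
- r.snapshot(name): name is "side" or "top" or "wrist"; returns a dict with "pixels" (400x640x3 uint8, red, green, blue), "intrinsics" (3x3 intrinsics, pixels), "extrinsics" (4x4, takes a point from camera to world coordinates). Camera axes: x right, y down, z forward; pixel columns grow to the right and rows downward; lengths in mm; the calibration is good to about 2 mm. A picture is of the moment at which its call begins. There is no depth.
- r.hand_in(): hands the job in, once; it reports no verdict.
The state is a dict: "time": time; "joint_pos": joint angles; "qd": joint speeds; "joint_efforts": joint torques, N m; "tool_pos": TCP position; "tcp_rot": TCP orientation; "ft_force": force on the tool from outside, world axes, zero at the start; "wrist_torque": the same for the moment, N m; "finger_gap": finger opening in mm.
Only numpy, scipy, OpenCV 4.12 (cv2) and the standard library are available. Lean on these libraries where they do the work, as an engineer would, in place of code of your own. Each camera call takes 0.05 s, during which the arm holds its last target.

## Working session

There is one attempt and no reset: what is moved stays moved. The work goes in short steps, Python scripts to look and compute and a shell command to move; the robot and the scene stay as the last step left them, time stands still between calls to the robot, and variables do not carry over. Pictures are saved under pics/ and viewed, and the job is handed in when it is done.

```bash
ls; mkdir -p pics
python3 - <<'E'
from bench import r
import cv2
s=r.sense();print(s)
for n in("top","side","wrist"):
    d=r.snapshot(n);cv2.imwrite(f"pics/{n}0.png",d["pixels"][:,:,::-1]);print(n,d["intrinsics"],d["extrinsics"])
E
```

```text
pics
{'time': 0.0, 'joint_pos': array([ 7.21697148e+01,  7.51570378e+00,  8.53298894e+01, -4.83647022e-04,
        8.72613889e+01, -4.89446440e+00]), 'qd': array([ 0.01667286,  0.09887577, -0.03593047, -0.04623819,  0.01620084,
       -0.07231328]), 'joint_efforts': array([ 1.00180965e-03, -5.69386375e+01, -5.00559747e+01, -3.41480290e-04,
        1.45192680e-02,  4.53085931e-05]), 'tool_pos': array([134.14106188, 584.24472401, 230.23237506]), 'tcp_rot': array([-1.79893367e+02, -8.64648328e-03,  1.67064195e+02]), 'ft_force': array([-1.44378877, -0.14974084, -0.35059959]), 'wrist_torque': array([-0.02728449,  0.04490759, -0.03240572]), 'finger_gap': 85.37550390189377}
top [[490.12898684   0.         315.45583604]
 [  0.         490.12898684 192.84797868]
 [  0.           0.           1.        ]] [[ 1.24094444e-02 -9.97119903e-01  7.48191447e-02  4.35570019e+02]
 [-9.99780619e-01 -1.11102278e-02  1.77560536e-02 -1.99473635e+01]
 [-1.68736567e-02 -7.50230735e-02 -9.97039025e-01  1.32781690e+03]
 [ 0.00000000e+00  0.00000000e+00  0.00000000e+00  1.00000000e+00]]
side [[402.53743639   0.         320.54769255]
 [  0.         402.53743639 198.67360108]
 [  0.           0.           1.        ]] [[ 9.32494238e-01 -2.53598856e-01  2.57181098e-01  2.23349677e+02]
 [-3.60677005e-01 -6.16065742e-01  7.00267877e-01 -8.01261953e+02]
 [-1.91466685e-02 -7.45755068e-01 -6.65945030e-01  8.19318970e+02]
 [ 0.00000000e+00  0.00000000e+00  0.00000000e+00  1.00000000e+00]]
wrist [[317.72913186   0.         320.81620886]
 [  0.         317.72913186 197.38858837]
 [  0.           0.           1.        ]] [[ 2.24661724e-01  9.37623879e-01  2.65308446e-01  6.65166922e+01]
 [ 9.74432923e-01 -2.15403768e-01 -6.38881413e-02  6.01409051e+02]
 [-2.75460780e-03  2.72878505e-01 -9.62044559e-01  3.72755100e+02]
 [ 0.00000000e+00  0.00000000e+00  0.00000000e+00  1.00000000e+00]]
```

View pics/top0.png

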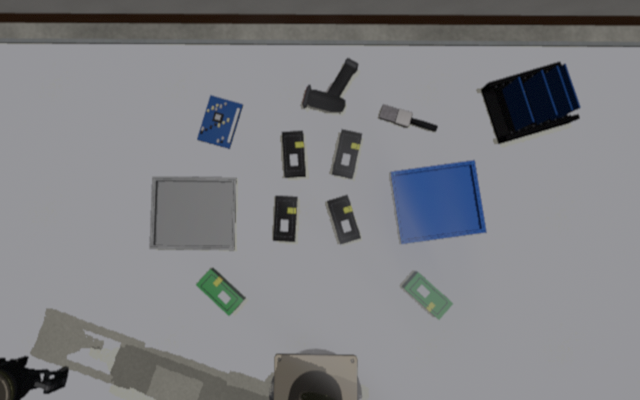

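View pics/side0.png

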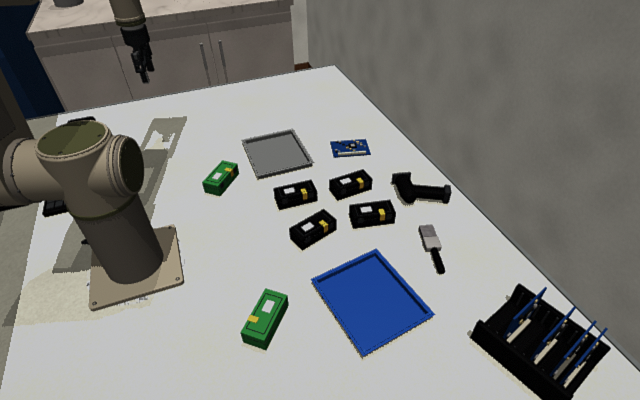

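The top view shows the four black boxes at about (293,154), (347,154), (285,219) and (344,219). The grey tray is at (194,213) and the blue tray at (437,202). The green boxes are decoys.

```bash
cat > h.py <<'E'
import numpy as np,cv2
K=np.array([[490.12898684,0,315.45583604],[0,490.12898684,192.84797868],[0,0,1]])
T=np.array([[1.24094444e-02,-9.97119903e-01,7.48191447e-02,4.35570019e+02],[-9.99780619e-01,-1.11102278e-02,1.77560536e-02,-1.99473635e+01],[-1.68736567e-02,-7.50230735e-02,-9.97039025e-01,1.32781690e+03],[0,0,0,1]])
def world(uv,z):
    uv=np.atleast_2d(np.asarray(uv,float)); d=np.c_[(uv-K[:2,2])/K[0,0],np.ones(len(uv))]@T[:3,:3].T
    return (T[:3,3]+d*((z-T[2,3])/d[:,2])[:,None])[:,:2]
def pix(P):
    P=np.atleast_2d(P); c=(P-T[:3,3])@T[:3,:3]; return c[:,:2]/c[:,2:]*K[0,0]+K[:2,2]
E
python3 - <<'E'
from h import *
im=cv2.imread("pics/top0.png")
hsv=cv2.cvtColor(im,cv2.COLOR_BGR2HSV)
# warp at z=42 plane: world x up 480..760?, 2px/mm
def warp(z,x0,x1,y0,y1,s):
    w=[[x1,y1],[x1,y0],[x0,y0],[x0,y1]]
    p=pix([[*a,z] for a in w]).astype(np.float32)
    W,H=int((y1-y0)*s),int((x1-x0)*s)
    M=cv2.getPerspectiveTransform(p,np.float32([[0,0],[W,0],[W,H],[0,H]]))
    return cv2.warpPerspective(im,M,(W,H),flags=cv2.INTER_CUBIC)
x0,x1,y0,y1=300,620,-130,130
print(world([[293,154],[347,154],[285,219],[344,219]],42))
print(world([[194,213],[437,202]],18))
cv2.imwrite("pics/w.png",cv2.resize(im[110:260,240:400],None,fx=4,fy=4,interpolation=cv2.INTER_CUBIC))
cv2.imwrite("pics/g.png",cv2.resize(im[160:260,140:250],None,fx=5,fy=5,interpolation=cv2.INTER_CUBIC))
cv2.imwrite("pics/b.png",cv2.resize(im[150:250,380:495],None,fx=5,fy=5,interpolation=cv2.INTER_CUBIC))
E
```

```text
[[634.5905463   63.72423468]
 [635.98948119 -79.18294843]
 [462.37213162  82.00316733]
 [464.23468015 -72.63895209]]
[[ 476.00665055  328.63234396]
 [ 513.00958158 -320.91450906]]
```

View pics/w.png

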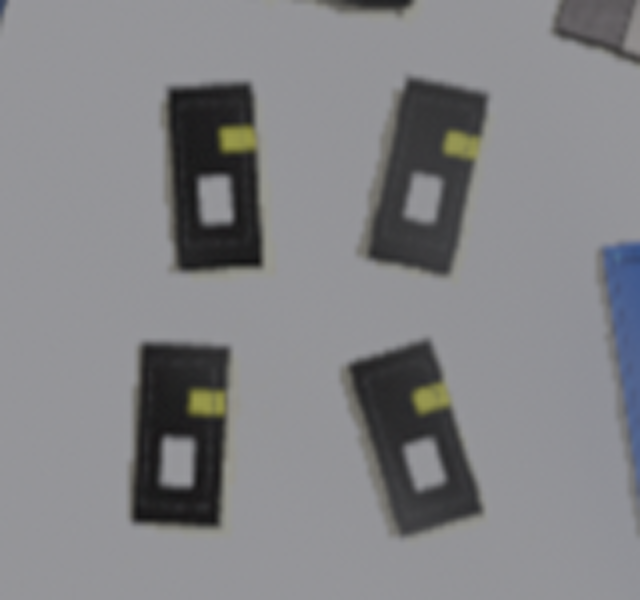

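View pics/b.png

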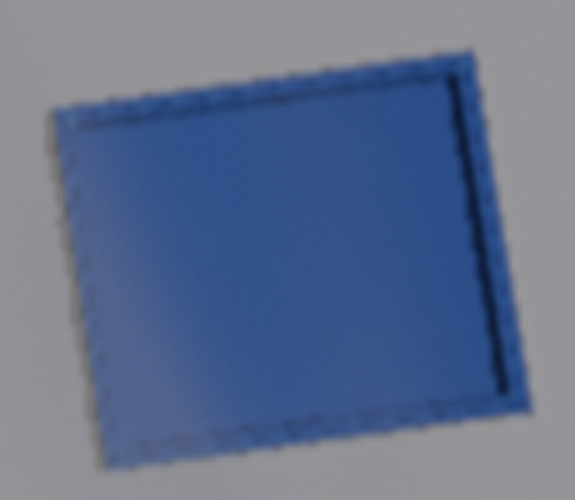

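View pics/g.png

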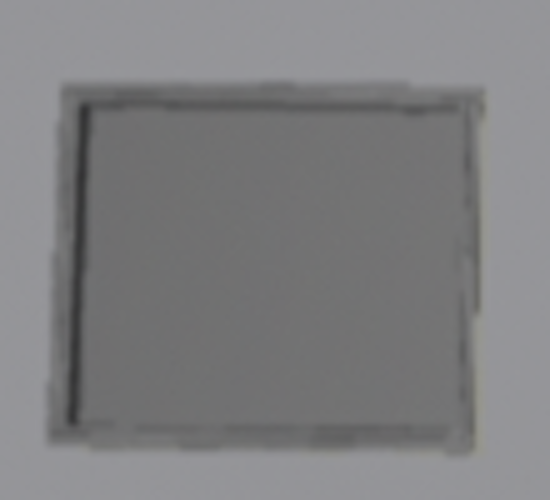

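```bash
cat > fit.py <<'E'
from h import *
from scipy.optimize import minimize
def pts(x,y,a,dims,z0,z1):
    c,s=np.cos(a),np.sin(a);L,W=dims
    return [[x+c*u*L/2-s*v*W/2,y+s*u*L/2+c*v*W/2,z] for u in(-1,1) for v in(-1,1) for z in(z0,z1)]
def fit(mask,off,sc,guess,dims,z0,z1):
    def f(p):
        q=(pix(pts(p[0],p[1],p[2]/100,dims,z0,z1))-off+.5)*sc-.5
        h=cv2.convexHull(q.astype(np.float32))
        m=np.zeros(mask.shape,np.uint8);cv2.fillConvexPoly(m,np.round(h*16).astype(np.int32),255,cv2.LINE_AA,4)
        return np.abs(m.astype(float)-mask).sum()/255
    best=None
    for da in(-20,-10,0,10,20):
        o=minimize(f,[guess[0],guess[1],da],method="Nelder-Mead",options=dict(initial_simplex=[[guess[0],guess[1],da],[guess[0]+8,guess[1],da],[guess[0],guess[1]+8,da],[guess[0],guess[1],da+8]]))
        if best is None or o.fun<best.fun:best=o
    return best.x[0],best.x[1],np.degrees(best.x[2]/100),best.fun/sc**2,mask.sum()/255/sc**2
def boxes(im,gs):
    out=[]
    for g in gs:
        c=pix([[*g,21]])[0];off=np.round(c-32);o=off.astype(int)
        cr=im[o[1]:o[1]+64,o[0]:o[0]+64];b=cv2.resize(cr,None,fx=6,fy=6,interpolation=cv2.INTER_CUBIC)
        m=(b.max(2)<100).astype(np.uint8)
        n,l,st,ce=cv2.connectedComponentsWithStats(m);
        k=min([i for i in range(1,n) if st[i,4]>10000],key=lambda i:np.hypot(*(ce[i]-192)))
        cs,_=cv2.findContours((l==k).astype(np.uint8),cv2.RETR_EXTERNAL,cv2.CHAIN_APPROX_NONE)
        hull=cv2.convexHull(cs[0] if len(cs)==1 else max(cs,key=cv2.contourArea));mk=np.zeros(m.shape,np.uint8);cv2.fillConvexPoly(mk,hull,255)
        out.append(fit(mk.astype(float),off,6,g,(120,56),0,42))
    return out
E
python3 - <<'E'
from fit import *
im=cv2.imread("pics/top0.png")
for o in boxes(im,[(630,63),(630,-79),(462,82),(464,-72)]):print(np.round(o,1))
hsv=cv2.cvtColor(im,cv2.COLOR_BGR2HSV)
print(im[210,194],im[150,194],im[200,437])
for g,sel in(((513,-321),'b'),((476,328),'g')):
    c=pix([[*g,18]])[0];off=np.round(c-65);o=off.astype(int)
    b=cv2.resize(im[o[1]:o[1]+130,o[0]:o[0]+130],None,fx=4,fy=4,interpolation=cv2.INTER_CUBIC)
    h=cv2.cvtColor(b,cv2.COLOR_BGR2HSV)
    m=(h[...,1]>80) if sel=='b' else (b.max(2)<138)
    n,l,st,ce=cv2.connectedComponentsWithStats(m.astype(np.uint8));k=l[260,260]
    cs,_=cv2.findContours((l==k).astype(np.uint8),cv2.RETR_EXTERNAL,cv2.CHAIN_APPROX_NONE)
    mk=np.zeros(m.shape,np.uint8);cv2.fillConvexPoly(mk,cv2.convexHull(max(cs,key=cv2.contourArea)),255)
    print(sel,np.round(fit(mk.astype(float),off,4,g,(196,228),15,18),1))
E
```

```text
[ 637.4   64.3    3.9   29.5 1030.8]
[ 639.3  -78.1  -11.9   44.5 1034.1]
[ 464.5   84.3   -2.    29.6 1035. ]
[ 464.3  -70.9   18.1   45.8 1031.1]
[114 113 113] [152 148 148] [138  82  51]
b [ 515.  -323.7    8.6  127.5 6242.1]
g [ 4.7590e+02  3.3190e+02 -1.0000e-01  1.9550e+02  6.4443e+03]
```

Run:
```python
from fit import *
for o,c in(((140,160),[(64,86),(482,92),(471,453),(50,441)]),((380,150),[(50,110),(472,53),(531,410),(103,467)])):
    w=world((np.array(c)+.5)/5-.5+np.array(o),18)
    print(w.round(1).tolist(),w.mean(0).round(1))
    e=[w[(i+1)%4]-w[i] for i in range(4)]
    print([(round(np.hypot(*v),1),round(np.degrees(np.arctan2(v[1],v[0])),1)) for v in e])
```

```text
[[572.4, 444.6], [571.6, 217.9], [378.2, 219.1], [381.6, 444.9]] [476.  331.6]
[(np.float64(226.6), np.float64(-90.2)), (np.float64(193.4), np.float64(179.7)), (np.float64(225.9), np.float64(89.1)), (np.float64(190.8), np.float64(-0.1))]
[[593.2, -194.8], [626.3, -420.3], [436.0, -449.2], [403.0, -223.0]] [ 514.6 -321.8]
[(np.float64(227.9), np.float64(-81.7)), (np.float64(192.5), np.float64(-171.4)), (np.float64(228.5), np.float64(98.3)), (np.float64(192.3), np.float64(8.4))]
```

```bash
cat > plan.py <<'E'
# prints shift/turn numbers from commanded pose A=(x,y,z,yaw) to each B in sequence of calls
import sys,json,numpy as np
P=json.loads(sys.argv[1])
for A,B in zip(P,P[1:]):
    a=np.radians(A[3]);d=np.subtract(B[:3],A[:3])
    t=[np.cos(a)*d[0]+np.sin(a)*d[1],np.sin(a)*d[0]-np.cos(a)*d[1],-d[2]]
    print(A,'->',B,np.round(np.array(t)/250,3).tolist(),'az',round(-(B[3]-A[3])/180,4),'dist',round(np.linalg.norm(d)),'rows>=',round(max(np.linalg.norm(d)/50,abs(B[3]-A[3])/8.59),1))
E
python3 plan.py '[[134.3,584.8,231.3,167.06],[299.3,334.8,200,178],[464.5,84.3,120,178],[464.5,84.3,6,178]]'
```

```text
[134.3, 584.8, 231.3, 167.06] -> [299.3, 334.8, 200, 178] [-0.867, -0.827, 0.125] az -0.0608 dist 301 rows>= 6.0
[299.3, 334.8, 200, 178] -> [464.5, 84.3, 120, 178] [-0.695, -0.978, 0.32] az 0.0 dist 311 rows>= 6.2
[464.5, 84.3, 120, 178] -> [464.5, 84.3, 6, 178] [0.0, 0.0, 0.456] az 0.0 dist 114 rows>= 2.3
```

```bash
python3 -m jog '[[-0.43,-0.41,0.06,0,0,-0.03],[-0.867,-0.827,0.125,0,0,-0.0608],[-0.867,-0.827,0.125,0,0,-0.0608],[-0.867,-0.827,0.125,0,0,-0.0608],[-0.867,-0.827,0.125,0,0,-0.0608],[-0.867,-0.827,0.125,0,0,-0.0608],[-0.867,-0.827,0.125,0,0,-0.0608],[-0.867,-0.827,0.125,0,0,-0.0608]]' 1 50
python3 -m jog '[[-0.695,-0.978,0.32,0,0,0],[-0.695,-0.978,0.32,0,0,0],[-0.695,-0.978,0.32,0,0,0],[-0.695,-0.978,0.32,0,0,0],[-0.695,-0.978,0.32,0,0,0],[-0.695,-0.978,0.32,0,0,0],[-0.695,-0.978,0.32,0,0,0],[-0.695,-0.978,0.32,0,0,0],[-0.695,-0.978,0.32,0,0,0]]'
python3 - <<'E'
from bench import r
import cv2
print(r.sense()['ft_force'])
d=r.snapshot("wrist");cv2.imwrite("pics/w1.png",d["pixels"][:,:,::-1])
E
```

```text
time: 0.95
tool_pos: [299.9, 333.7, 199.9]
tcp_rot: [180.0, -0.0, 177.8]
ft_force: [-0.6, 0.8, -0.3]
finger_gap: 85.6
time: 1.85
tool_pos: [464.1, 86.0, 120.1]
tcp_rot: [180.0, -0.0, 178.1]
ft_force: [-0.2, 0.5, -0.6]
finger_gap: 85.7
[-0.16271698  0.4778206  -0.57771752]
```

View pics/w1.png

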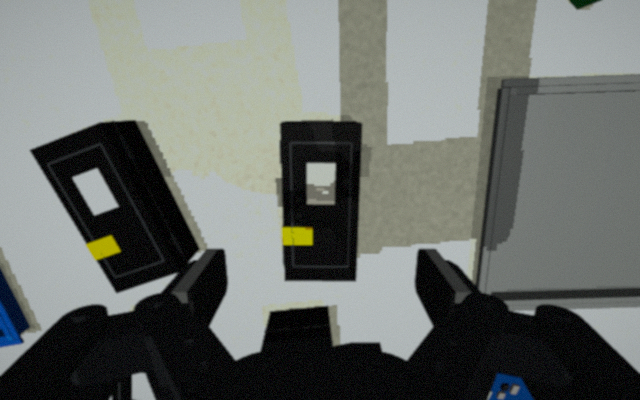

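The wrist view shows the box centred between the fingers: box columns 280–360, fingertips at about 222 and 418. Next I descend and grip.

```bash
python3 -m jog '[[0,0,0.15,0,0,0],[0,0,0.3,0,0,0],[0,0,0.4,0,0,0],[0,0,0.456,0,0,0],[0,0,0.456,0,0,0],[0,0,0.456,0,0,0]]'
python3 -m jog '[[0,0,0,0,0,0],[0,0,0,0,0,0],[0,0,0,0,0,0],[0,0,0,0,0,0],[0,0,0,0,0,0],[0,0,0,0,0,0],[0,0,0,0,0,0],[0,0,0,0,0,0]]' 0 50
```

```text
time: 2.5
tool_pos: [465.1, 85.2, 7.2]
tcp_rot: [180.0, 0.1, 178.1]
ft_force: [-0.4, 0.4, 0.4]
finger_gap: 85.3
time: 3.3
tool_pos: [465.9, 84.7, 7.8]
tcp_rot: [180.0, 0.2, 178.0]
ft_force: [-1.1, 1.2, 5.5]
finger_gap: 55.2
```

```bash
python3 -m jog '[[0,0,-0.04,0,0,0],[0,0,-0.12,0,0,0],[0,0,-0.22,0,0,0],[0,0,-0.32,0,0,0],[0,0,-0.376,0,0,0],[0,0,-0.376,0,0,0],[0,0,-0.376,0,0,0],[0,0,-0.376,0,0,0],[0,0,-0.376,0,0,0]]'
python3 - <<'E'
from bench import r
import cv2
s=r.sense();print(s['ft_force'],s['joint_efforts'])
d=r.snapshot("wrist");cv2.imwrite("pics/w2.png",d["pixels"][:,:,::-1])
s=r.sense();print(s['ft_force'],s['wrist_torque'])
E
python3 plan.py '[[464.5,84.3,100,178],[476,286.6,100,180],[476,286.6,12,180]]'
python3 plan.py '[[464.5,84.3,100,178],[492.5,-119.5,100,183],[521.6,-277.7,100,188.5],[521.6,-277.7,12,188.5]]'
```

```text
time: 4.2
tool_pos: [463.3, 84.3, 98.5]
tcp_rot: [-180.0, -0.2, 178.0]
ft_force: [-0.4, -0.3, -4.1]
finger_gap: 55.2
[-0.40116699 -0.34955422 -4.0756046 ] [-5.15654421e-03 -4.26214027e+01 -4.86356521e+01 -1.22088608e-03
  5.33356346e-03  1.85999056e-04]
[ 0.02027707  0.43712128 -3.41996093] [-0.01674355 -0.02401192 -0.01638682]
[464.5, 84.3, 100, 178] -> [476, 286.6, 100, 180] [-0.018, 0.81, -0.0] az -0.0111 dist 203 rows>= 4.1
[476, 286.6, 100, 180] -> [476, 286.6, 12, 180] [0.0, 0.0, 0.352] az 0.0 dist 88 rows>= 1.8
[464.5, 84.3, 100, 178] -> [492.5, -119.5, 100, 183] [-0.14, -0.811, -0.0] az -0.0278 dist 206 rows>= 4.1
[492.5, -119.5, 100, 183] -> [521.6, -277.7, 100, 188.5] [-0.083, -0.638, -0.0] az -0.0306 dist 161 rows>= 3.2
[521.6, -277.7, 100, 188.5] -> [521.6, -277.7, 12, 188.5] [-0.0, 0.0, 0.352] az -0.0 dist 88 rows>= 1.8
```

View pics/w2.png

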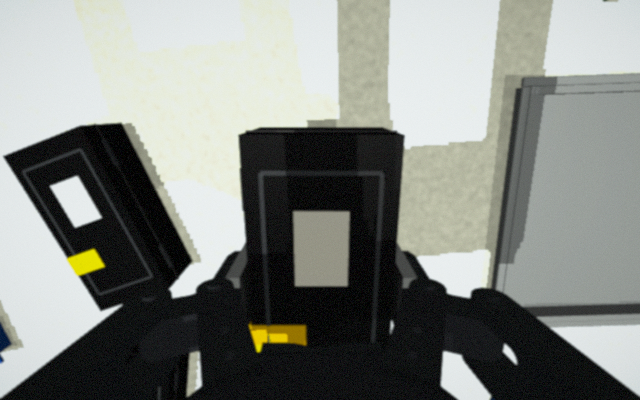

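```bash
python3 -m jog '[[0,0,0,0,0,0],[0,0,0,0,0,0]]'; python3 -m jog '[[0,0,0,0,0,0],[0,0,0,0,0,0]]'
python3 - <<'E'
from bench import r
for i in range(4): r.snapshot("wrist"); print(r.sense()['ft_force'][2],r.sense()['tool_pos'])
E
```

```text
time: 4.45
tool_pos: [464.1, 84.3, 99.6]
tcp_rot: [-180.0, -0.0, 178.0]
ft_force: [-0.2, 0.9, -3.6]
finger_gap: 55.4
time: 4.65
tool_pos: [464.4, 84.4, 100.0]
tcp_rot: [-180.0, 0.0, 178.0]
ft_force: [-0.1, 0.1, -3.5]
finger_gap: 55.2
-3.27822324134344 [464.45218627  84.36080411 100.07191437]
-2.5330075672700403 [464.45019968  84.36609343 100.07160116]
-3.0383854421261898 [464.43799278  84.33831816 100.07883341]
-4.181279116430508 [464.44303566  84.34658844 100.08867312]
```

Held, the force averages about −3.5 N, so this box is full. It goes in the blue tray, left slot.

```bash
python3 -m jog '[[-0.014,-0.08,0,0,0,-0.003],[-0.035,-0.22,0,0,0,-0.008],[-0.07,-0.4,0,0,0,-0.014],[-0.1,-0.6,0,0,0,-0.02],[-0.14,-0.811,0,0,0,-0.0278]]'
python3 -m jog '[[-0.026,-0.2,0,0,0,-0.01],[-0.05,-0.4,0,0,0,-0.02],[-0.07,-0.54,0,0,0,-0.026],[-0.083,-0.638,0,0,0,-0.0306],[-0.083,-0.638,0,0,0,-0.0306],[-0.083,-0.638,0,0,0,-0.0306],[-0.083,-0.638,0,0,0,-0.0306]]'
python3 -m jog '[[0,0,0.06,0,0,0],[0,0,0.15,0,0,0],[0,0,0.23,0,0,0],[0,0,0.29,0,0,0],[0,0,0.32,0,0,0],[0,0,0.34,0,0,0],[0,0,0.352,0,0,0],[0,0,0.352,0,0,0],[0,0,0.352,0,0,0]]'
```

```text
time: 5.35
tool_pos: [491.7, -117.0, 100.3]
tcp_rot: [-180.0, 0.0, -176.9]
ft_force: [0.8, -0.5, -3.6]
finger_gap: 55.4
time: 6.05
tool_pos: [520.6, -272.5, 99.7]
tcp_rot: [179.9, -0.0, -171.5]
ft_force: [-0.1, 1.2, -3.8]
finger_gap: 55.4
time: 6.95
tool_pos: [521.4, -273.9, 12.9]
tcp_rot: [-179.9, 0.1, -171.5]
ft_force: [-0.3, 0.5, -4.0]
finger_gap: 55.4
```

```bash
python3 -m jog '[[0,0,0.004,0,0,0],[0,0,0.008,0,0,0],[0,0,0.008,0,0,0],[0,0,0.008,0,0,0],[0,0,0.008,0,0,0]]'
python3 - <<'E'
from bench import r
import cv2
d=r.snapshot("top");cv2.imwrite("pics/t3.png",cv2.resize(d["pixels"][130:280,340:500,::-1],None,fx=4,fy=4))
E
```

```text
time: 7.45
tool_pos: [521.5, -274.0, 11.9]
tcp_rot: [-179.9, 0.1, -171.5]
ft_force: [-4.5, 1.8, 7.7]
finger_gap: 55.5
```

View pics/t3.png

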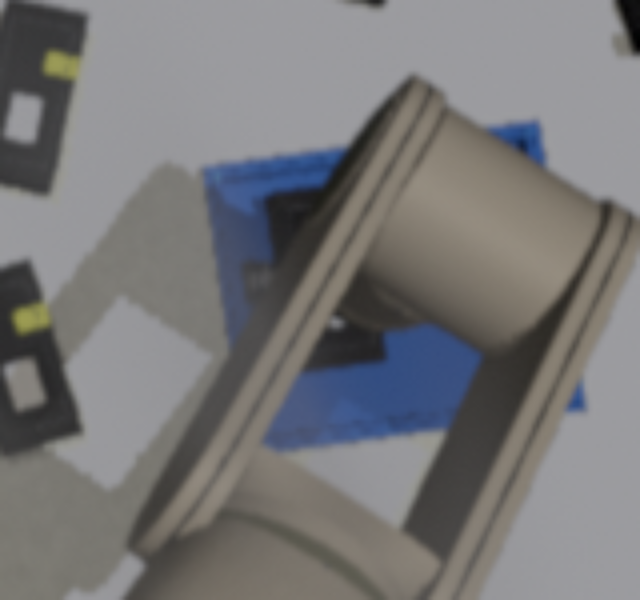

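The box is in contact with the tray floor: force went from −4 to +7.7 N, and the top view shows it inside the blue tray. Now I release it and back off.

```bash
python3 -m jog '[[0,0,-0.002,0,0,0],[0,0,-0.004,0,0,0],[0,0,-0.004,0,0,0],[0,0,-0.004,0,0,0],[0,0,-0.004,0,0,0]]' 0.85
python3 -m jog '[[0,0,-0.04,0,0,0],[0,0,-0.12,0,0,0],[0,0,-0.25,0,0,0],[0,0,-0.38,0,0,0],[0,0,-0.436,0,0,0],[0,0,-0.436,0,0,0],[0,0,-0.436,0,0,0]]'
python3 plan.py '[[521.5,-274,120,188.5],[464.3,-70.9,120,198.1],[464.3,-70.9,6,198.1]]'
```

```text
time: 8.0
tool_pos: [520.8, -273.5, 11.0]
tcp_rot: [180.0, -0.0, -171.5]
ft_force: [-0.2, -0.9, 0.3]
finger_gap: 72.8
time: 8.7
tool_pos: [520.4, -273.3, 119.2]
tcp_rot: [180.0, -0.0, -171.5]
ft_force: [1.0, -0.1, -0.4]
finger_gap: 72.5
[521.5, -274, 120, 188.5] -> [464.3, -70.9, 120, 198.1] [0.106, 0.837, -0.0] az -0.0533 dist 211 rows>= 4.2
[464.3, -70.9, 120, 198.1] -> [464.3, -70.9, 6, 198.1] [-0.0, 0.0, 0.456] az -0.0 dist 114 rows>= 2.3
```

```bash
python3 -m jog '[[0.106,0.837,0,0,0,-0.0533],[0.106,0.837,0,0,0,-0.0533],[0.106,0.837,0,0,0,-0.0533],[0.106,0.837,0,0,0,-0.0533],[0.106,0.837,0,0,0,-0.0533],[0.106,0.837,0,0,0,-0.0533],[0.106,0.837,0,0,0,-0.0533],[0.106,0.837,0,0,0,-0.0533]]' 1
python3 - <<'E'
from bench import r
import cv2
d=r.snapshot("wrist");cv2.imwrite("pics/w4.png",d["pixels"][:,:,::-1])
E
```

```text
time: 9.5
tool_pos: [463.6, -71.5, 119.5]
tcp_rot: [180.0, -0.0, -162.0]
ft_force: [0.4, -0.4, -0.1]
finger_gap: 85.0
```

View pics/w4.png

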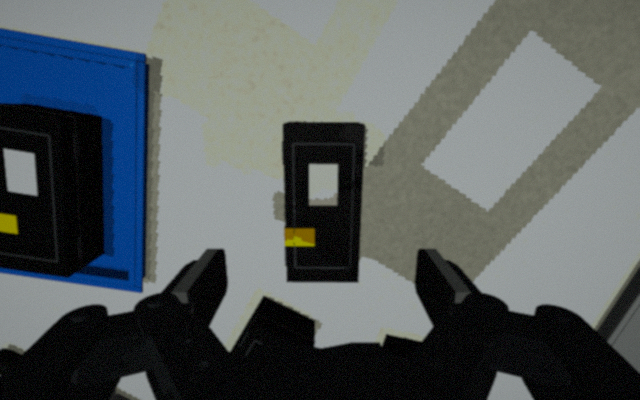

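The wrist view shows the first box flat in the blue tray. The next box is centred at columns 284–362 and aligned, so I descend and grip.

```bash
python3 -m jog '[[0,0,0.15,0,0,0],[0,0,0.3,0,0,0],[0,0,0.4,0,0,0],[0,0,0.456,0,0,0],[0,0,0.456,0,0,0],[0,0,0.456,0,0,0]]'
python3 -m jog '[[0,0,0,0,0,0],[0,0,0,0,0,0],[0,0,0,0,0,0],[0,0,0,0,0,0],[0,0,0,0,0,0],[0,0,0,0,0,0],[0,0,0,0,0,0],[0,0,0,0,0,0]]' 0 50
python3 -m jog '[[0,0,-0.04,0,0,0],[0,0,-0.12,0,0,0],[0,0,-0.22,0,0,0],[0,0,-0.32,0,0,0],[0,0,-0.376,0,0,0],[0,0,-0.376,0,0,0],[0,0,-0.376,0,0,0],[0,0,-0.376,0,0,0],[0,0,-0.376,0,0,0]]'
python3 - <<'E'
from bench import r
import numpy as np
f=[]
for i in range(6): r.snapshot("wrist"); f.append(r.sense()['ft_force'][2])
print(np.round(f,2),np.mean(f),r.sense()['tool_pos'])
E
```

```text
time: 10.15
tool_pos: [463.7, -71.2, 6.2]
tcp_rot: [180.0, -0.0, -162.0]
ft_force: [-0.3, -1.2, 1.2]
finger_gap: 84.9
time: 10.95
tool_pos: [464.9, -70.9, 7.5]
tcp_rot: [-179.9, 0.1, -161.9]
ft_force: [-0.3, -1.2, 6.7]
finger_gap: 55.4
time: 11.85
tool_pos: [462.5, -70.2, 98.5]
tcp_rot: [179.9, -0.1, -161.9]
ft_force: [0.6, 0.2, -2.0]
finger_gap: 55.3
[-1.46 -0.79 -1.27 -1.68 -2.09 -2.11] -1.5691928358500167 [463.43877723 -70.43635997  99.76143668]
```

The mean is −1.6 N, so this box is empty. It goes in the grey tray, right slot.

```bash
python3 plan.py '[[463.6,-71,100,198.1],[470,108,100,189],[476,286.6,100,180],[476,286.6,12,180]]'
```

```text
[463.6, -71, 100, 198.1] -> [470, 108, 100, 189] [-0.247, 0.673, -0.0] az 0.0506 dist 179 rows>= 3.6
[470, 108, 100, 189] -> [476, 286.6, 100, 180] [-0.135, 0.702, -0.0] az 0.05 dist 179 rows>= 3.6
[476, 286.6, 100, 180] -> [476, 286.6, 12, 180] [0.0, 0.0, 0.352] az 0.0 dist 88 rows>= 1.8
```

```bash
python3 -m jog '[[-0.02,0.06,0,0,0,0.005],[-0.06,0.17,0,0,0,0.013],[-0.12,0.32,0,0,0,0.024],[-0.18,0.49,0,0,0,0.036],[-0.247,0.673,0,0,0,0.0506]]'
python3 -m jog '[[-0.035,0.18,0,0,0,0.013],[-0.07,0.36,0,0,0,0.026],[-0.1,0.53,0,0,0,0.038],[-0.125,0.64,0,0,0,0.046],[-0.135,0.702,0,0,0,0.05],[-0.135,0.702,0,0,0,0.05],[-0.135,0.702,0,0,0,0.05],[-0.135,0.702,0,0,0,0.05]]'
python3 -m jog '[[0,0,0.06,0,0,0],[0,0,0.15,0,0,0],[0,0,0.23,0,0,0],[0,0,0.29,0,0,0],[0,0,0.32,0,0,0],[0,0,0.34,0,0,0],[0,0,0.352,0,0,0],[0,0,0.36,0,0,0],[0,0,0.36,0,0,0],[0,0,0.36,0,0,0]]'
```

```text
time: 12.65
tool_pos: [470.0, 109.8, 100.3]
tcp_rot: [-180.0, 0.0, -171.2]
ft_force: [0.8, -0.2, -0.4]
finger_gap: 55.1
time: 13.45
tool_pos: [475.8, 286.3, 99.9]
tcp_rot: [-180.0, -0.0, 180.0]
ft_force: [0.3, 0.4, -1.9]
finger_gap: 55.3
time: 14.45
tool_pos: [476.7, 287.7, 11.5]
tcp_rot: [180.0, 0.1, -180.0]
ft_force: [-2.3, -1.6, 4.9]
finger_gap: 55.4
```

```bash
python3 -m jog '[[0,0,-0.002,0,0,0],[0,0,-0.004,0,0,0],[0,0,-0.004,0,0,0],[0,0,-0.004,0,0,0],[0,0,-0.004,0,0,0]]' 0.85
python3 -m jog '[[0,0,-0.04,0,0,0],[0,0,-0.12,0,0,0],[0,0,-0.25,0,0,0],[0,0,-0.38,0,0,0],[0,0,-0.436,0,0,0],[0,0,-0.436,0,0,0],[0,0,-0.436,0,0,0]]'
python3 plan.py '[[476,286.6,120,180],[637.4,64.3,120,183.9]]'
```

```text
time: 14.95
tool_pos: [475.8, 287.2, 11.0]
tcp_rot: [-180.0, -0.0, -180.0]
ft_force: [0.7, -0.1, -0.2]
finger_gap: 72.7
time: 15.65
tool_pos: [475.5, 287.1, 119.3]
tcp_rot: [-180.0, -0.0, -180.0]
ft_force: [-0.4, 0.3, -1.2]
finger_gap: 72.7
[476, 286.6, 120, 180] -> [637.4, 64.3, 120, 183.9] [-0.646, -0.889, -0.0] az -0.0217 dist 275 rows>= 5.5
```

```bash
python3 -m jog '[[-0.646,-0.889,0,0,0,-0.0217],[-0.646,-0.889,0,0,0,-0.0217],[-0.646,-0.889,0,0,0,-0.0217],[-0.646,-0.889,0,0,0,-0.0217],[-0.646,-0.889,0,0,0,-0.0217],[-0.646,-0.889,0,0,0,-0.0217],[-0.646,-0.889,0,0,0,-0.0217],[-0.646,-0.889,0,0,0,-0.0217],[-0.646,-0.889,0,0,0,-0.0217]]' 1
python3 - <<'E'
from bench import r
import cv2
d=r.snapshot("wrist");cv2.imwrite("pics/w5.png",d["pixels"][:,:,::-1])
E
```

```text
time: 16.55
tool_pos: [635.9, 66.0, 118.4]
tcp_rot: [180.0, -0.2, -176.0]
ft_force: [-0.2, 0.5, -0.5]
finger_gap: 85.4
```

View pics/w5.png

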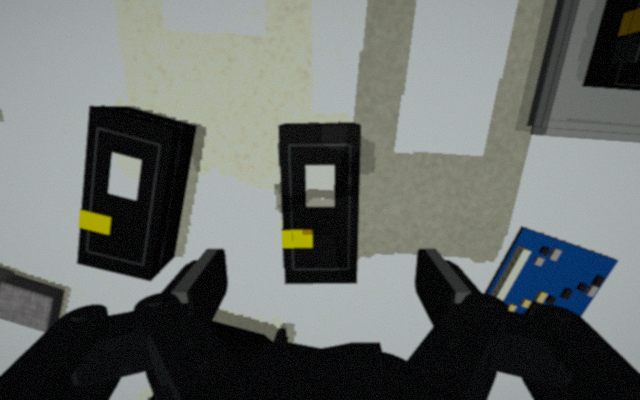

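This box is centred and aligned at columns 280–360.

```bash
python3 -m jog '[[0,0,0.15,0,0,0],[0,0,0.3,0,0,0],[0,0,0.4,0,0,0],[0,0,0.456,0,0,0],[0,0,0.456,0,0,0],[0,0,0.456,0,0,0]]'
python3 -m jog '[[0,0,0,0,0,0],[0,0,0,0,0,0],[0,0,0,0,0,0],[0,0,0,0,0,0],[0,0,0,0,0,0],[0,0,0,0,0,0],[0,0,0,0,0,0],[0,0,0,0,0,0]]' 0 50
python3 -m jog '[[0,0,-0.04,0,0,0],[0,0,-0.12,0,0,0],[0,0,-0.22,0,0,0],[0,0,-0.32,0,0,0],[0,0,-0.376,0,0,0],[0,0,-0.376,0,0,0],[0,0,-0.376,0,0,0],[0,0,-0.376,0,0,0],[0,0,-0.376,0,0,0]]'
python3 - <<'E'
from bench import r
import numpy as np
f=[]
for i in range(6): r.snapshot("wrist"); f.append(r.sense()['ft_force'][2])
print(np.round(f,2),np.mean(f),r.sense()['tool_pos'])
E
python3 plan.py '[[637.4,64.3,100,183.9],[558,220,100,182],[476,376.6,100,180]]'
python3 plan.py '[[637.4,64.3,100,183.9],[570,-130,100,186],[508.4,-367.2,100,188.5]]'
```

```text
time: 17.2
tool_pos: [637.9, 65.6, 7.2]
tcp_rot: [-180.0, 0.1, -176.0]
ft_force: [-0.2, 0.1, 0.4]
finger_gap: 85.4
time: 18.0
tool_pos: [638.9, 65.2, 8.2]
tcp_rot: [180.0, 0.2, -176.1]
ft_force: [-1.2, 1.5, 6.6]
finger_gap: 55.3
time: 18.9
tool_pos: [636.1, 65.0, 98.0]
tcp_rot: [180.0, -0.2, -176.1]
ft_force: [0.3, 1.1, -3.6]
finger_gap: 55.2
[-3.49 -4.45 -2.93 -3.49 -3.74 -4.19] -3.7140393249673473 [637.22074467  65.01606286  99.7191297 ]
[637.4, 64.3, 100, 183.9] -> [558, 220, 100, 182] [0.275, 0.643, -0.0] az 0.0106 dist 175 rows>= 3.5
[558, 220, 100, 182] -> [476, 376.6, 100, 180] [0.306, 0.637, -0.0] az 0.0111 dist 177 rows>= 3.5
[637.4, 64.3, 100, 183.9] -> [570, -130, 100, 186] [0.322, -0.757, -0.0] az -0.0117 dist 206 rows>= 4.1
[570, -130, 100, 186] -> [508.4, -367.2, 100, 188.5] [0.344, -0.918, -0.0] az -0.0139 dist 245 rows>= 4.9
```

The mean is −3.7 N, so this box is full. Checking slot geometry, I had the wrong x sign for the first blue slot. That box lies at tray x≈+13, y≈+47, which is within limits. The second slot is recomputed below.

```bash
python3 plan.py '[[637.4,64.6,100,183.9],[580,-150,100,186],[521.7,-367.5,100,188.5]]'
```

```text
[637.4, 64.6, 100, 183.9] -> [580, -150, 100, 186] [0.287, -0.841, -0.0] az -0.0117 dist 222 rows>= 4.4
[580, -150, 100, 186] -> [521.7, -367.5, 100, 188.5] [0.323, -0.841, -0.0] az -0.0139 dist 225 rows>= 4.5
```

```bash
python3 -m jog '[[0.02,-0.06,0,0,0,-0.001],[0.06,-0.18,0,0,0,-0.003],[0.12,-0.34,0,0,0,-0.005],[0.175,-0.51,0,0,0,-0.007],[0.23,-0.68,0,0,0,-0.009],[0.287,-0.841,0,0,0,-0.0117]]'
python3 -m jog '[[0.065,-0.17,0,0,0,-0.003],[0.13,-0.34,0,0,0,-0.006],[0.19,-0.5,0,0,0,-0.009],[0.25,-0.65,0,0,0,-0.011],[0.3,-0.78,0,0,0,-0.013],[0.323,-0.841,0,0,0,-0.0139],[0.323,-0.841,0,0,0,-0.0139],[0.323,-0.841,0,0,0,-0.0139],[0.323,-0.841,0,0,0,-0.0139]]'
python3 - <<'E'
from bench import r
import cv2
d=r.snapshot("wrist");cv2.imwrite("pics/w6.png",d["pixels"][:,:,::-1]);print(r.sense()['tool_pos'])
E
```

```text
time: 19.8
tool_pos: [579.2, -152.1, 100.3]
tcp_rot: [-180.0, 0.0, -174.0]
ft_force: [0.5, -0.6, -3.6]
finger_gap: 55.2
time: 20.7
tool_pos: [522.1, -366.0, 99.9]
tcp_rot: [180.0, -0.0, -171.4]
ft_force: [-0.2, 0.4, -4.6]
finger_gap: 55.5
[ 522.20515739 -365.8922202    99.91750071]
```

View pics/w6.png

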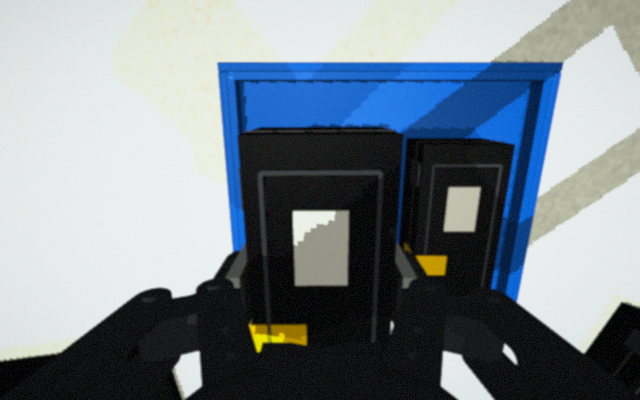

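The held box (columns 240–400) is above the left half of the blue tray, clear of the placed box (406–513). Lowering it now.

```bash
python3 -m jog '[[0,0,0.06,0,0,0],[0,0,0.15,0,0,0],[0,0,0.23,0,0,0],[0,0,0.29,0,0,0],[0,0,0.32,0,0,0],[0,0,0.34,0,0,0],[0,0,0.352,0,0,0],[0,0,0.36,0,0,0],[0,0,0.36,0,0,0],[0,0,0.36,0,0,0]]'
python3 -m jog '[[0,0,0,0,0,0],[0,0,0,0,0,0]]'
```

```text
time: 21.75
tool_pos: [522.9, -367.9, 12.2]
tcp_rot: [-179.9, 0.1, -171.5]
ft_force: [-3.8, 2.8, 5.9]
finger_gap: 55.4
time: 21.95
tool_pos: [522.9, -368.0, 12.2]
tcp_rot: [-179.9, 0.1, -171.5]
ft_force: [-3.0, 2.4, 7.0]
finger_gap: 55.3
```

```bash
python3 -m jog '[[0,0,-0.002,0,0,0],[0,0,-0.004,0,0,0],[0,0,-0.004,0,0,0],[0,0,-0.004,0,0,0],[0,0,-0.004,0,0,0]]' 0.85
python3 -m jog '[[0,0,-0.04,0,0,0],[0,0,-0.12,0,0,0],[0,0,-0.25,0,0,0],[0,0,-0.38,0,0,0],[0,0,-0.436,0,0,0],[0,0,-0.436,0,0,0],[0,0,-0.436,0,0,0]]'
python3 plan.py '[[521.7,-367.5,120,188.5],[580,-220,120,178],[639.3,-78.1,120,168.1]]'
```

```text
time: 22.45
tool_pos: [521.9, -367.2, 11.0]
tcp_rot: [-180.0, 0.0, -171.5]
ft_force: [1.1, -0.5, -1.1]
finger_gap: 72.8
time: 23.15
tool_pos: [521.5, -366.9, 119.1]
tcp_rot: [180.0, -0.0, -171.5]
ft_force: [0.1, 0.7, -1.2]
finger_gap: 72.5
[521.7, -367.5, 120, 188.5] -> [580, -220, 120, 178] [-0.318, 0.549, -0.0] az 0.0583 dist 159 rows>= 3.2
[580, -220, 120, 178] -> [639.3, -78.1, 120, 168.1] [-0.217, 0.576, -0.0] az 0.055 dist 154 rows>= 3.1
```

```bash
python3 -m jog '[[-0.318,0.549,0,0,0,0.0583],[-0.318,0.549,0,0,0,0.0583],[-0.318,0.549,0,0,0,0.0583],[-0.318,0.549,0,0,0,0.0583],[-0.318,0.549,0,0,0,0.0583]]' 1
python3 -m jog '[[-0.217,0.576,0,0,0,0.055],[-0.217,0.576,0,0,0,0.055],[-0.217,0.576,0,0,0,0.055],[-0.217,0.576,0,0,0,0.055],[-0.217,0.576,0,0,0,0.055],[-0.217,0.576,0,0,0,0.055],[-0.217,0.576,0,0,0,0.055]]'
python3 - <<'E'
from bench import r
import cv2
d=r.snapshot("wrist");cv2.imwrite("pics/w7.png",d["pixels"][:,:,::-1]);print(r.sense()['tool_pos'])
E
```

```text
time: 23.65
tool_pos: [579.5, -217.2, 117.6]
tcp_rot: [179.9, -0.2, 178.2]
ft_force: [0.7, -0.4, -1.1]
finger_gap: 85.2
time: 24.35
tool_pos: [638.6, -79.9, 119.5]
tcp_rot: [-180.0, -0.1, 168.0]
ft_force: [1.0, -0.2, -0.2]
finger_gap: 85.1
[638.69117714 -79.72580667 119.72201842]
```

View pics/w7.png

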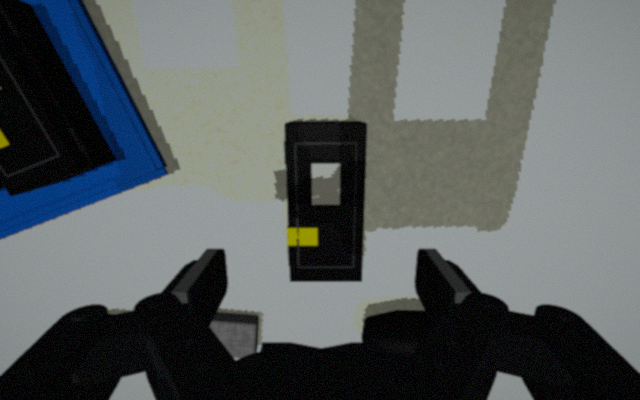

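The last box is centred at columns 287–365. I descend and weigh it.

```bash
python3 -m jog '[[0,0,0.15,0,0,0],[0,0,0.3,0,0,0],[0,0,0.4,0,0,0],[0,0,0.456,0,0,0],[0,0,0.456,0,0,0],[0,0,0.456,0,0,0]]'
python3 -m jog '[[0,0,0,0,0,0],[0,0,0,0,0,0],[0,0,0,0,0,0],[0,0,0,0,0,0],[0,0,0,0,0,0],[0,0,0,0,0,0],[0,0,0,0,0,0],[0,0,0,0,0,0]]' 0 50
python3 -m jog '[[0,0,-0.04,0,0,0],[0,0,-0.12,0,0,0],[0,0,-0.22,0,0,0],[0,0,-0.32,0,0,0],[0,0,-0.376,0,0,0],[0,0,-0.376,0,0,0],[0,0,-0.376,0,0,0],[0,0,-0.376,0,0,0],[0,0,-0.376,0,0,0]]'
python3 - <<'E'
from bench import r
import numpy as np
f=[]
for i in range(6): r.snapshot("wrist"); f.append(r.sense()['ft_force'][2])
print(np.round(f,2),np.mean(f),r.sense()['tool_pos'])
E
python3 plan.py '[[639.3,-78.4,100,168.1],[584,74,100,172],[530,225,100,176],[476,377.6,100,179.8]]'
```

```text
time: 25.0
tool_pos: [640.0, -78.3, 7.2]
tcp_rot: [-180.0, 0.1, 168.1]
ft_force: [0.2, 0.8, 1.1]
finger_gap: 85.2
time: 25.8
tool_pos: [640.9, -77.9, 8.2]
tcp_rot: [-180.0, 0.2, 168.1]
ft_force: [-0.6, -0.7, 6.0]
finger_gap: 54.9
time: 26.7
tool_pos: [638.2, -77.4, 98.1]
tcp_rot: [-180.0, -0.2, 168.1]
ft_force: [0.0, 0.5, -1.5]
finger_gap: 55.4
[-1.33 -2.18 -0.74 -2.16 -1.44 -1.65] -1.5808525865412877 [639.19703913 -77.58519962  99.73751884]
[639.3, -78.4, 100, 168.1] -> [584, 74, 100, 172] [0.342, 0.551, -0.0] az -0.0217 dist 162 rows>= 3.2
[584, 74, 100, 172] -> [530, 225, 100, 176] [0.298, 0.568, 0.0] az -0.0222 dist 160 rows>= 3.2
[530, 225, 100, 176] -> [476, 377.6, 100, 179.8] [0.258, 0.594, -0.0] az -0.0211 dist 162 rows>= 3.2
```

The mean is −1.6 N, so this box is empty. It goes in the grey tray, left slot.

```bash
python3 -m jog '[[0.03,0.05,0,0,0,-0.002],[0.09,0.15,0,0,0,-0.006],[0.17,0.28,0,0,0,-0.011],[0.255,0.41,0,0,0,-0.016],[0.342,0.551,0,0,0,-0.0217]]'
python3 -m jog '[[0.075,0.142,0,0,0,-0.0055],[0.149,0.284,0,0,0,-0.011],[0.224,0.426,0,0,0,-0.0165],[0.298,0.568,0,0,0,-0.0222]]'
python3 -m jog '[[0.065,0.15,0,0,0,-0.005],[0.13,0.3,0,0,0,-0.011],[0.19,0.44,0,0,0,-0.016],[0.235,0.54,0,0,0,-0.019],[0.258,0.594,0,0,0,-0.0211],[0.258,0.594,0,0,0,-0.0211],[0.258,0.594,0,0,0,-0.0211],[0.258,0.594,0,0,0,-0.0211]]'
python3 - <<'E'
from bench import r
import cv2
d=r.snapshot("wrist");cv2.imwrite("pics/w8.png",d["pixels"][:,:,::-1]);print(r.sense()['tool_pos'])
E
```

```text
time: 27.5
tool_pos: [582.9, 76.6, 100.1]
tcp_rot: [180.0, 0.0, 172.1]
ft_force: [0.0, -0.0, -1.5]
finger_gap: 55.6
time: 27.9
tool_pos: [528.5, 228.0, 100.3]
tcp_rot: [180.0, 0.0, 176.1]
ft_force: [1.0, -0.1, -0.2]
finger_gap: 55.4
time: 28.7
tool_pos: [476.3, 377.2, 100.0]
tcp_rot: [-180.0, 0.0, 179.8]
ft_force: [-0.0, 0.7, -1.6]
finger_gap: 55.4
[476.36136302 377.11238611  99.97502165]
```

View pics/w8.png

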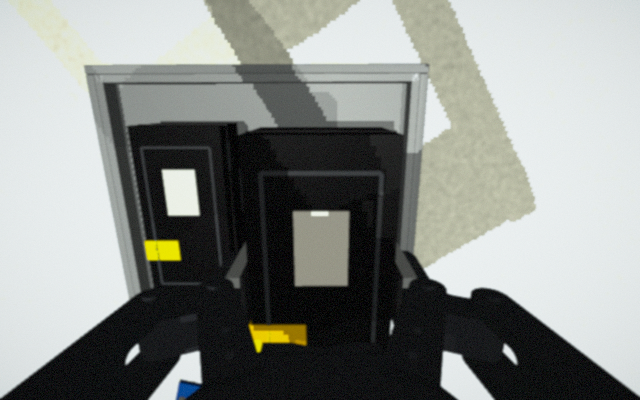

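The held box is above the free half of the grey tray, clear of the box already placed. Lowering it.

```bash
python3 -m jog '[[0,0,0.06,0,0,0],[0,0,0.15,0,0,0],[0,0,0.23,0,0,0],[0,0,0.29,0,0,0],[0,0,0.32,0,0,0],[0,0,0.34,0,0,0],[0,0,0.352,0,0,0],[0,0,0.36,0,0,0],[0,0,0.36,0,0,0],[0,0,0.36,0,0,0]]'
python3 -m jog '[[0,0,-0.002,0,0,0],[0,0,-0.004,0,0,0],[0,0,-0.004,0,0,0],[0,0,-0.004,0,0,0],[0,0,-0.004,0,0,0]]' 0.85
python3 -m jog '[[0,0,-0.04,0,0,0],[0,0,-0.12,0,0,0],[0,0,-0.25,0,0,0],[0,0,-0.42,0,0,0],[0,0,-0.6,0,0,0],[0,0,-0.75,0,0,0],[0,0,-0.75,0,0,0],[0,0,-0.75,0,0,0]]'
python3 plan.py '[[476,377.6,198,179.8],[290,500,198,179.8]]'
```

```text
time: 29.75
tool_pos: [476.9, 379.0, 12.2]
tcp_rot: [179.9, 0.1, 179.8]
ft_force: [-3.2, -2.6, 5.8]
finger_gap: 55.5
time: 30.25
tool_pos: [475.9, 378.4, 11.0]
tcp_rot: [180.0, 0.0, 179.8]
ft_force: [-0.6, -0.2, -0.3]
finger_gap: 72.6
time: 31.05
tool_pos: [476.7, 378.9, 200.9]
tcp_rot: [179.9, 0.2, 179.8]
ft_force: [-0.6, -0.7, -0.0]
finger_gap: 72.5
[476, 377.6, 198, 179.8] -> [290, 500, 198, 179.8] [0.746, 0.487, -0.0] az -0.0 dist 223 rows>= 4.5
```

```bash
python3 -m jog '[[0.9,0.7,0,0,0,0],[0.9,0.7,0,0,0,0],[0.9,0.7,0,0,0,0],[0.9,0.7,0,0,0,0],[0.9,0.7,0,0,0,0],[0.9,0.7,0,0,0,0],[0.9,0.7,0,0,0,0],[0.9,0.7,0,0,0,0],[0.9,0.7,0,0,0,0]]'
python3 - <<'E'
from bench import r
import cv2,numpy as np
from h import *
d=r.snapshot("top");im=d["pixels"][:,:,::-1].copy();cv2.imwrite("pics/t9.png",im)
d=r.snapshot("side");cv2.imwrite("pics/s9.png",d["pixels"][:,:,::-1])
E
```

```text
time: 31.95
tool_pos: [251.9, 553.0, 197.4]
tcp_rot: [-179.9, -0.0, 179.8]
ft_force: [1.3, 0.1, 0.2]
finger_gap: 72.5
```

View pics/t9.png

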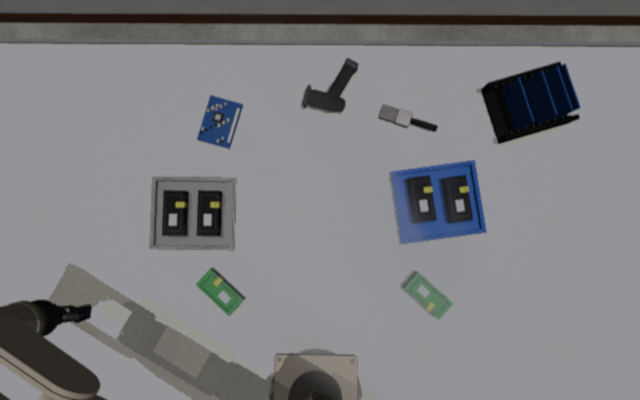

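View pics/s9.png

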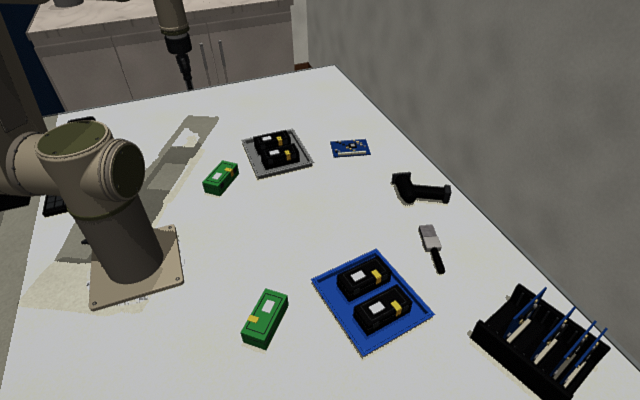

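In the top view both trays hold two boxes lying flat. The grey pair is at (175,213) and (210,213), the blue pair at (422,199) and (457,199). Scanner, board and brush are at the same pixels as before, so I hand in.

```bash
python3 -c "
from bench import r
print(r.hand_in())"
```

```text
the job is handed in; nothing more can be done
None
```

I sorted all four boxes by weight and handed the job in at about 32 s of the 72 s allowed. The hand-in reports no verdict.

- **Weights:** two boxes pulled about −3.5 and −3.7 N in the hand, so they are full and lie in the blue tray. The other two both read about −1.6 N, so they are empty and lie in the grey tray. Single readings scattered by roughly ±0.7 N. The averages were clearly apart, though one full box read slightly under the 3.63 N (0.37 kg) minimum and the empties slightly over their maximum (1.37 N).
- **Setting down:** each box met the tray floor with a contact force of 5 to 8 N before I opened the fingers. The final top and side views show two boxes flat and lid up in each tray.
- **Bystanders:** the scanner, loose board and brush look to be at the same pixels as at the start.
- **Misplacement:** I used a wrong sign for the first blue slot, so that box lies about 13 mm off the tray's centre in x. This is well inside the 60 mm limit, so I left it.

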